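# Solder reel back into the tight reel row

### The arm

A 6-joint arm with a two-finger parallel gripper is mounted at the origin on a cart in front of the work surface, level with it; the furniture and walls round the work are solid. World frame = base frame: x ahead of the robot, y to its left, z up, the work surface at z = 0. Lengths are in mm, angles in rad, forces in N, time in s.
With the tool pointing down it reaches from about 325 to 850 mm from the base axis. Payload 4.4 kg.
Tool frame: the origin (TCP) lies midway between the tips of the shut fingers; the grasp point (between the pads) lies 19 mm behind it (bot.hold_point_z is the distance from the TCP to the grasp point, in mm); z points along the fingers, y is the line along which they close (so a half turn about z gives the same grasp; the last joint's range is limited). The gripper opens to 94 mm and grips with 3 to 60 N. Pads are 16 mm wide; open, the fingers measure 119 mm over their backs; the gripper's body (75 mm by 177 mm) begins 78 mm behind the grasp point.
Start: joints at [-1.353, 0.207, 1.542, -0, 1.393, -0.15], TCP at [207.273, -536.344, 205.447] pointing down, gripper open.
Joint ranges: [-2.73, 2.73], [-0.86, 2.22], [0.23, 2.46], [-1.11, 4.25], [0.08, 2.63], [-2.82, 2.82]. Speed limits (rad/s): [2.79, 2.79, 3.14, 3.14, 3.14, 3.14].

### API

Orientations are given as a rotation vector (axis times angle).
In Python, from rig import bot gives the robot as it stands. The module is installed in compiled form; this text tells all that it offers.
- The arm moves only by the shell command python3 -m jog 'ROWS'. ROWS is JSON, a list of rows, each a list of 7 numbers: the turn, a rotation vector about the tool's x, y, z in degrees, then the shift along the tool's x, y, z in mm, then the finger opening in mm, from 0 to 94. In form: [[wx, wy, wz, x, y, z, jaw], ...]. A call has 1 to 8 rows; each row is the pose to reach, as a shift and turn from the pose commanded when the call began, along the tool's axes at that moment; what a row does not reach only later rows make up. A row lasts 1/8 s, in which the tool goes at most 62.5 mm and 10.7 degrees, less where a joint would pass 70% of its speed; a pose out of reach is approached as far as the arm can. A call with a gripper value outside its range is refused whole. The fingers move at their own pace and stop on an object; the grip force is fixed at half the most. Time passes only in rows, so rows that repeat a pose let the fingers close. It gives the time, the measured TCP pose, the force, the opening and the grip force at its end, in the units of the state.
- bot.get_state(): the state, without advancing time (a new reading comes with each control period).
- bot.snapshot(name): name is "side" or "top" or "wrist"; returns the picture (480x640x3 uint8, red, green, blue); there is no depth.
- bot.get_calibration(name): a dict with "intrinsics" (3x3 intrinsics, pixels), "rvec" (rotation vector, rad) and "tvec" (3), from world to camera coordinates, as OpenCV has them; the wrist camera has in their place "hand_eye" (4x4, takes a point from camera to tool coordinates, whose origin is the TCP and whose axes are the flange's). Camera axes: x right, y down, z forward; pixel columns grow to the right and rows downward; lengths in mm; the calibration is good to about 2 mm. A picture is of the moment at which its call begins: read the wrist's pose just before it. get_calibration takes no time and is no camera call.
- bot.sign_off(): hands the job in; it is judged then, once.
The state is a dict: "time": time; "q": joint angles; "joint_velocities": joint speeds; "tau": joint torques, N m; "position": TCP position; "ee_rot": TCP orientation; "force": force on the tool from outside, world axes, zero at the start; "wrist_torque": the same for the moment, N m; "opening": finger opening in mm; "grip_force": force on a finger pad.
Only numpy, scipy, OpenCV 4.12 (cv2) and the standard library are available. Lean on these libraries where they do the work, as an engineer would, in place of code of your own. Each camera call takes 0.05 s, during which the arm holds its last target. There are 200 camera calls.

### The job

Put the loose reel of solder back into the tray's row, between the red and the yellow reel: nudge those two apart along the tray (do not lift any reel out of it), set the solder reel down upright in the gap, then slide the orange plate back up and press it against the row firmly, with about 12 N, so that the reels stand closed up without gaps, and let go. Find the solid row by feel and never crush it (20 N on a reel is too much), and leave the tape roll and the cutters alone.

Things in the scene. Friction and masses are not known exactly. Their poses are not given: they have to be found in the camera images.
- solder_reel: Reel of solder, black flanges and silver-grey winding, the same size as the row's reels (cylinder 54 mm in diameter, 39 mm high), 0.07 to 0.14 kg, standing upright and loose on the bench at the near right; origin: centre of its underside, z up.
- reel_red: Red plastic reel wound with copper wire, standing upright in the tray's row: solid cylinder 54 mm in diameter, 39 mm high, about 0.08 kg; origin: centre of its underside, z up. It is one of the two middle reels of the row, either one (red and yellow may be swapped).
- reel_yellow: Yellow plastic reel wound with copper wire, standing upright in the tray's row: solid cylinder 54 mm in diameter, 39 mm high, about 0.08 kg; origin: centre of its underside, z up. It is one of the two middle reels of the row, either one (red and yellow may be swapped).
- reel_green: Green plastic reel wound with copper wire, standing upright in the tray's row: solid cylinder 54 mm in diameter, 39 mm high, about 0.08 kg; origin: centre of its underside, z up. It stands at one end of the row, either end (green and blue may be swapped).
- reel_blue: Blue plastic reel wound with copper wire, standing upright in the tray's row: solid cylinder 54 mm in diameter, 39 mm high, about 0.08 kg; origin: centre of its underside, z up. It stands at one end of the row, either end (green and blue may be swapped).
- tray: Shallow aluminium tray, 400 mm long, fixed to the bench. Origin: centre of its underside; z up, y along the row from the orange plate to the black end stop, x across. Floor 5 mm above the bench. Lips along both long sides, 6 mm thick and 60 mm apart, rise 17 mm above the bench; reels (tops at 44 mm) can be gripped across the tray above them. Neighbouring reels start about 1 mm apart.
- row_end (a point): Point on the tray floor, under the tray's +y end, 17 mm beyond where the last reel ends at the start. A black end stop (58 mm wide, 42 mm high) is screwed fast up to 17 mm nearer the reels than this point; its place is not measured, so where the row goes solid must be felt. The solid row gives under a millimetre when pressed.
- press_plate: Orange upright plate closing the row's -y end. Slides along the tray's y only, stays where left (3 to 4 N to move it; 72 mm of travel away from the four reels). Origin: on its face to the reels, mid width, at tray floor level; axes as the tray's. 14 mm thick (behind the face, -y), 56 wide, 45 high. Behind it a shoe reaches 51 mm (10 high) and two ribs 39 mm (35 high).
- tab_grip (a point): Middle of the grip tab on top of the orange plate, 64 mm above the tray floor, 7 mm behind the plate's face. Tab: 14 mm thick along y, 44 mm wide along x, 45 to 84 mm above the tray floor; pinch or push it from above. The press must reach 7 N between plate and reel, besides the 3 to 4 N that move the plate (reels still sliding take only 1 N each, so less means not solid yet); over 20 N damages a reel.
- masking_tape: Roll of beige masking tape, 98 mm across, 26 mm high, lying flat on the bench near the solder reel; bystander, to be left alone. Origin: centre of its underside.
- cutters_red: Red-handled cutters, 68 x 161 x 16 mm, lying along y at the bench's near edge; bystander, to be left alone. Origin: centre of its underside.
Mind the look-alikes: they are no part of the job. Leave any pink look-alike of the solder_reel alone. What is shaped like the reel_red but purple is not meant.

How it is judged (in metres and radians):
On the way, in this order (a step that is already met when the one before it is completed fails the run):
1. the red and the yellow reel stand apart with room for a reel between them (centres more than 107 mm apart) (horizontal distance between reel_red and reel_yellow above 0.107 m), for 0.2 s.
2. the solder reel stands upright on the tray floor between the red and the yellow reel (z of solder_reel in the frame of tray below 0.0085 m and x of solder_reel in the frame of tray between -0.006 and 0.006 m and angle between solder_reel's own z axis and vertical below 0.1 rad and horizontal distance between solder_reel and reel_red below 0.08 m and horizontal distance between solder_reel and reel_yellow below 0.08 m and horizontal distance between reel_red and reel_yellow above 0.104 m), for 0.2 s.
3. the orange plate presses the row, solder reel in place, with at least 7 N ((contact force between press_plate and reel_green above 7 N or contact force between press_plate and reel_blue above 7 N) and horizontal distance between solder_reel and reel_red below 0.0565 m and horizontal distance between solder_reel and reel_yellow below 0.0565 m and horizontal distance between reel_red and reel_yellow above 0.104 m), for 0.2 s.
At the end, for the whole second after the job is handed in: All five reels stand upright (within 0.1 rad) and at rest on the tray floor, the solder reel between red and yellow; centres of neighbouring reels less than 56.5 mm apart (gaps under 2.5 mm), the orange plate within 2.5 mm of the last reel (horizontal distance between solder_reel and reel_red below 0.0565 m and horizontal distance between solder_reel and reel_yellow below 0.0565 m and horizontal distance between reel_red and reel_yellow above 0.104 m and ((horizontal distance between reel_green and reel_red below 0.0565 m and horizontal distance between reel_blue and reel_yellow below 0.0565 m) or (horizontal distance between reel_blue and reel_red below 0.0565 m and horizontal distance between reel_green and reel_yellow below 0.0565 m)) and (horizontal distance between press_plate and reel_green below 0.0295 m or horizontal distance between press_plate and reel_blue below 0.0295 m) and z of each of reel_green, reel_red, reel_yellow, reel_blue, solder_reel in the frame of tray below 0.0085 m and x of reel_green in the frame of tray between -0.006 and 0.006 m and angle between each of reel_green, reel_red, reel_yellow, reel_blue, solder_reel's own z axis and vertical below 0.1 rad and linear speed of each of reel_green, reel_red, reel_yellow, reel_blue, solder_reel below 0.01 m/s and x of reel_red in the frame of tray between -0.006 and 0.006 m and x of reel_yellow in the frame of tray between -0.006 and 0.006 m and x of reel_blue in the frame of tray between -0.006 and 0.006 m and x of solder_reel in the frame of tray between -0.006 and 0.006 m); the robot touches nothing.
It fails at once if the orange plate presses a reel with more than 20 N (contact force between press_plate and reel_green above 20 N or contact force between press_plate and reel_blue above 20 N).
It fails at once if a reel of the row is lifted out of the tray (more than 20 mm off its floor) (z of any of reel_green, reel_red, reel_yellow, reel_blue in the frame of tray above 0.025 m).
It fails at once if the tape roll or the cutters are moved by more than 15 mm (distance of any of masking_tape, cutters_red from where it was at the start of the episode above 0.015 m).
It also fails if it takes over 69 s, if anything falls off the work surface, if the arm or the gripper's body presses on something with over 40 N, if the wrist force passes 120 N, or if a joint passes its speed limit or range.

## Working session

There is one attempt and no reset: what is moved stays moved. The work goes in short steps, Python scripts to look and compute and a shell command to move; the robot and the scene stay as the last step left them, time stands still between calls to the robot, and variables do not carry over. Pictures are saved under pics/ and viewed, at most 10 in all, crops included, and the job is handed in when it is done.

```bash
mkdir -p pics
python3 - <<'E'
from rig import bot
import cv2,numpy as np
s=bot.get_state();print(s)
for n in("top","side"):
    cv2.imwrite(f"pics/{n}0.png",bot.snapshot(n)[:,:,::-1]);print(n,bot.get_calibration(n))
print(bot.get_calibration("wrist"))
E
```

```text
{'time': 0.0, 'q': array([-1.35250221e+00,  2.07401823e-01,  1.54292890e+00, -2.10985685e-05,
        1.39349896e+00, -1.50514101e-01]), 'joint_velocities': array([ 0.00102411,  0.00074836, -0.00016224, -0.00090777, -0.00095938,
       -0.00071007]), 'tau': array([-2.57977408e-04, -3.70879483e+01, -2.81416315e+01,  6.98445621e-02,
        3.62646114e-02, -1.66630175e-04]), 'position': array([ 207.08986515, -535.55569224,  204.31302213]), 'ee_rot': array([-3.08613089e+00, -5.75640828e-01,  1.51552713e-04]), 'force': array([1.04597105, 0.23128029, 0.08488777]), 'wrist_torque': array([-0.01866506,  0.03161046,  0.05442354]), 'grip_force': 0.0, 'opening': 93.76218301687067}
top {'intrinsics': array([[531.49671903,   0.        , 309.12623454],
       [  0.        , 531.49671903, 243.58341319],
       [  0.        ,   0.        ,   1.        ]]), 'rvec': array([ 2.20135997, -2.16181794,  0.13721995]), 'tvec': array([ -10.95908598,  517.17035534, 1038.97771774])}
side {'intrinsics': array([[510.03437203,   0.        , 315.44091846],
       [  0.        , 510.03437203, 237.36726303],
       [  0.        ,   0.        ,   1.        ]]), 'rvec': array([ 2.21951475, -0.09221345,  0.0327597 ]), 'tvec': array([-497.30237342,   93.58944116,  971.05253658])}
{'intrinsics': array([[419.43813914,   0.        , 320.79675797],
       [  0.        , 419.43813914, 240.67467231],
       [  0.        ,   0.        ,   1.        ]]), 'hand_eye': array([[-5.26622438e-04, -9.72229709e-01, -2.34028021e-01,
         6.70827409e+01],
       [ 9.99999784e-01, -4.19912363e-04, -5.05798614e-04,
         6.95993058e-01],
       [ 3.93481180e-04, -2.34028237e-01,  9.72229720e-01,
        -1.79306413e+02],
       [ 0.00000000e+00,  0.00000000e+00,  0.00000000e+00,
         1.00000000e+00]])}
```

View pics/top0.png

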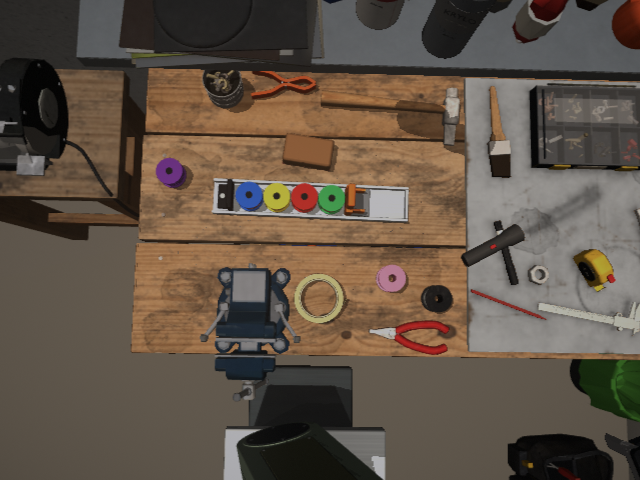

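View pics/side0.png

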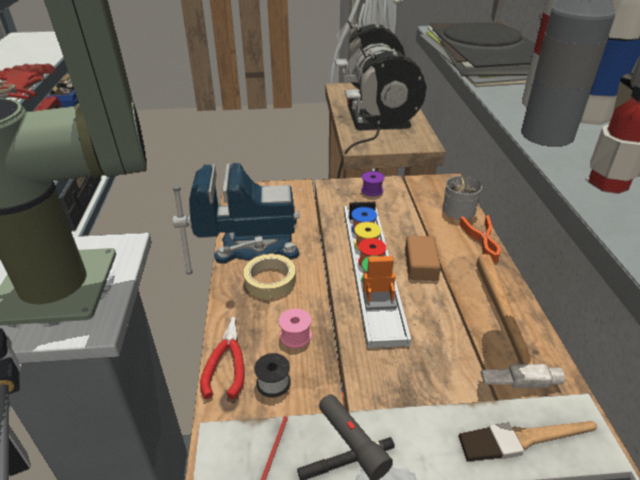

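The top view shows the solder reel candidates: black at (437,298), with silver winding in the side view at (272,375), and pink at (391,278). The black one fits and the pink is the decoy. The row from the end stop is blue (248,196), yellow (276,197), red (304,197), green (331,198), then the orange plate at (355,198). Purple (170,172) is not part of the row. Next I measure everything and crop the solder reel to confirm.

```bash
cat > h.py <<'E'
from rig import bot
import cv2,numpy as np
from scipy.spatial.transform import Rotation as R
def ray(name,uv,z,st=None):
    c=bot.get_calibration(name);K=c["intrinsics"];d=np.linalg.inv(K)@[uv[0],uv[1],1]
    if name=="wrist":
        T=c["hand_eye"];Rt=R.from_rotvec(st["ee_rot"]).as_matrix()
        o=Rt@T[:3,3]+st["position"];d=Rt@T[:3,:3]@d
    else:
        Rc=cv2.Rodrigues(c["rvec"])[0];o=-Rc.T@c["tvec"];d=Rc.T@d
    return o+d*(z-o[2])/d[2]
HUE={"red":[(0,6),(174,180)],"yellow":[(24,35)],"green":[(45,80)],"blue":[(105,125)],"orange":[(7,16)]}
def blobs(img,col,amin=150,s=130,v=90):
    h=cv2.cvtColor(img,cv2.COLOR_RGB2HSV);m=0
    for a,b in HUE[col]: m=m|cv2.inRange(h,(a,s,v),(b,255,255))
    cs=cv2.findContours(m,cv2.RETR_EXTERNAL,cv2.CHAIN_APPROX_NONE)[0]
    return [c for c in cs if cv2.contourArea(c)>amin]
def go(target,closing=None,st=None):
    """tool-axis shift (mm) and wz (deg) from present pose to world target; closing = world angle (deg) of closing line; tool kept pointing down"""
    st=st or bot.get_state();Rt=R.from_rotvec(st["ee_rot"])
    out=Rt.inv().apply(np.array(target)-st["position"])
    y=Rt.apply([0,1,0]);a=np.degrees(np.arctan2(y[1],y[0]))
    t=None if closing is None else [(a-closing+90)%180-90]
    print("shift",out.round(1),"closing now",round(a,1),"wz",t)
E
python3 - <<'E'
from h import *
im=bot.snapshot("top")
for c in HUE:
    for b in blobs(im,c):
        (x,y),r=cv2.minEnclosingCircle(b)
        if 160<y<225 and 200<x<420: print(c,(round(x),round(y)),round(r,1),cv2.boundingRect(b),ray("top",(x,y),44 if c!="orange" else 89).round(1))
g=cv2.cvtColor(im,cv2.COLOR_RGB2GRAY);m=cv2.inRange(g[275:320,415:460],0,60)
b=max(cv2.findContours(m,0,1)[0],key=cv2.contourArea);(x,y),r=cv2.minEnclosingCircle(b);print("solder",x+415,y+275,r,ray("top",(x+415,y+275),39).round(1))
for uv in((213,181),(408,187),(213,213),(408,220)):print("tray",ray("top",uv,17).round(1))
print("brick",ray("top",(300,166),20))
go([0,0,0],0)
s=bot.snapshot("side")
cv2.imwrite("pics/c1.png",cv2.resize(np.hstack([im[240:340,360:480],s[290:410,240:360][:100]]),None,fx=3,fy=3,interpolation=2)[:,:,::-1])
E
```

```text
red (304, 198) 14.5 (291, 183, 27, 30) [607.3  10.3  44. ]
yellow (276, 197) 14.4 (263, 183, 27, 29) [607.1  65.9  44. ]
green (331, 198) 13.3 (318, 186, 27, 25) [606.8 -43.3  44. ]
blue (249, 196) 14.6 (236, 182, 27, 29) [608.7 119.   44. ]
orange (354, 194) 12.2 (346, 183, 20, 23) [606.7 -84.3  89. ]
solder 436.5422534942627 299.02112770080566 16.05410385131836 [ 411.  -254.3   39. ]
tray [642.4 196.   17. ]
tray [ 638.9 -202.9   17. ]
tray [576.6 193.8  17. ]
tray [ 570.5 -202.7   17. ]
brick [676.93279623  19.60953154  20.        ]
shift [-1.000e-01 -5.741e+02  2.055e+02] closing now -68.9 wz [np.float64(-68.86922508132879)]
```

View pics/c1.png

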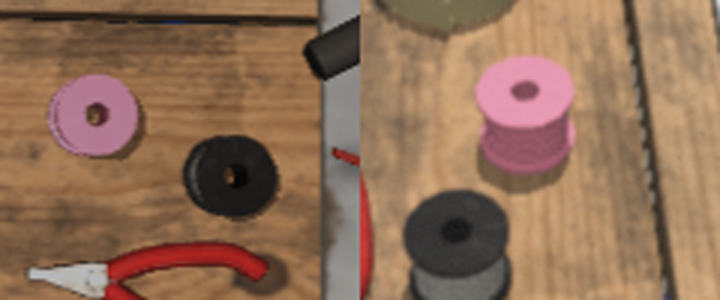

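The crop confirms it: black flanges with grey winding at top pixel (437,299). The pink reel is the decoy. Now I compute the hover above red.

```bash
python3 -c "
from h import *
go([607,11,200],-.7)"
```

```text
shift [ 570.1 -365.9    5.3] closing now -68.9 wz [np.float64(-68.1685564779331)]
```

```bash
python3 -m jog '[[0,0,-68,570,-366,5,94],[0,0,-68,570,-366,5,94],[0,0,-68,570,-366,5,94],[0,0,-68,570,-366,5,94],[0,0,-68,570,-366,5,94],[0,0,-68,570,-366,5,94],[0,0,-68,570,-366,5,94],[0,0,-68,570,-366,5,94]]'
python3 -c "
from h import *
go([607,11,200],-.7)"
```

```text
time: 1.2
position: [503.2, -130.9, 201.8]
ee_rot: [2.238, 2.205, 0.0]
force: [-0.0, -0.9, 0.6]
opening: 93.9
grip_force: 0.0
shift [143.4 101.7   1.8] closing now -0.9 wz [np.float64(-0.15012607072129924)]
```

```bash
python3 -m jog '[[0,0,0,50,35,0,94],[0,0,0,95,68,1,94],[0,0,0,143,102,2,94],[0,0,0,143,102,2,94],[0,0,0,143,102,2,94]]'
python3 - <<'E'
from h import *
st=bot.get_state();im=bot.snapshot("wrist")
print(st["position"],st["force"])
for c in HUE:
    for b in blobs(im,c,1500):
        (x,y),r=cv2.minEnclosingCircle(b);bb=cv2.boundingRect(b)
        print(c,(round(x),round(y)),round(r,1),bb,ray("wrist",(x,y),44,st).round(1),[ray("wrist",p,44,st).round(1)[:2] for p in((bb[0],y),(bb[0]+bb[2],y))])
cv2.imwrite("pics/w1.png",im[:,:,::-1])
E
```

```text
time: 1.82
position: [605.9, 8.5, 199.2]
ee_rot: [-2.237, -2.205, 0.002]
force: [0.4, 0.0, -0.6]
opening: 93.8
grip_force: 0.0
[605.87861329   8.49554063 199.21152032] [ 0.44097778  0.01234573 -0.61408536]
red (327, 219) 34.7 (295, 186, 66, 68) [610.2  12.7  44. ] [array([584.6,  13.1]), array([638.1,  12.3])]
yellow (326, 151) 34.9 (292, 117, 69, 69) [610.4  66.6  44. ] [array([583.9,  67. ]), array([637.7,  66.2])]
green (325, 280) 34.5 (295, 250, 63, 65) [608.4 -39.2  44. ] [array([583.1, -38.8]), array([636. , -39.6])]
blue (327, 77) 38.8 (291, 39, 72, 77) [611.8 120.8  44. ] [array([584.8, 121.3]), array([638.8, 120.4])]
orange (485, 436) 33.8 (460, 410, 52, 50) [ 753.8 -193.1   44. ] [array([ 731. , -192.8]), array([ 779.1, -193.5])]
orange (182, 447) 42.1 (141, 410, 80, 62) [ 473.1 -200.5   44. ] [array([ 434.9, -199.9]), array([ 509.4, -201. ])]
orange (108, 251) 36.9 (73, 218, 63, 68) [429.4 -11.3  44. ] [array([400.6, -10.9]), array([452.6, -11.7])]
orange (21, 257) 62.0 (0, 195, 48, 124) [356.6 -15.3  44. ] [array([339.3, -15.1]), array([379.1, -15.7])]
orange (156, 248) 67.5 (132, 181, 53, 135) [469.   -9.5  44. ] [array([449.6,  -9.2]), array([493.3,  -9.8])]
orange (214, 214) 95.3 (197, 119, 32, 190) [518.9  18.6  44. ] [array([505.6,  18.8]), array([531.5,  18.4])]
orange (526, 181) 183.7 (403, 0, 237, 363) [769.   41.2  44. ] [array([671.2,  42.7]), array([858.9,  39.8])]
```

View pics/w1.png

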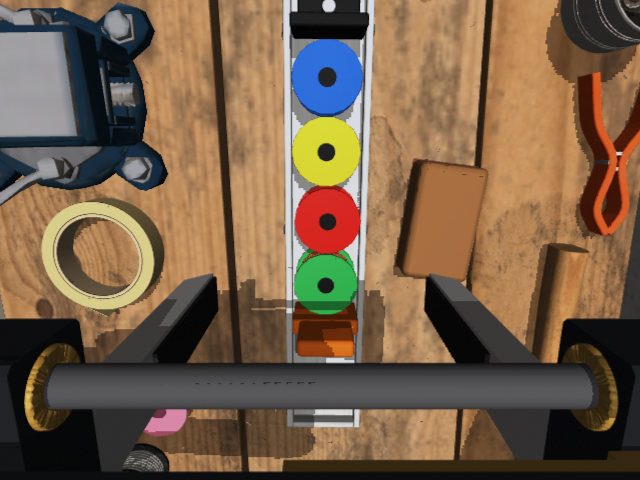

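The wrist view shows red at (327,219), yellow (326,151), green (325,280) and blue (327,77), with the brick's near edge at column 398. The clearance there is small, so I use a narrower opening to grip red.

```bash
python3 -m jog '[[0,0,0,3,3,50,72],[0,0,0,3,3,100,72],[0,0,0,3,3,140,72],[0,0,0,3,3,165,72],[0,0,0,3,3,177,72],[0,0,0,3,3,177,72],[0,0,0,3,3,177,72]]'; python3 -m jog '[[0,0,0,0,0,0,40],[0,0,0,0,0,0,40],[0,0,0,0,0,0,40],[0,0,0,0,0,0,40],[0,0,0,0,0,0,40],[0,0,0,0,0,0,40]]'
```

```text
time: 2.75
position: [610.8, 11.1, 24.4]
ee_rot: [2.237, 2.202, 0.003]
force: [0.0, 0.5, -0.4]
opening: 72.0
grip_force: 0.0
time: 3.5
position: [610.3, 11.7, 23.7]
ee_rot: [2.237, 2.204, 0.002]
force: [-2.3, 0.9, 5.9]
opening: 53.1
grip_force: 30.0
```

```bash
python3 -m jog '[[0,0,0,-5,0,0,40],[0,0,0,-13,0,0,40],[0,0,0,-22,0,0,40],[0,0,0,-32,0,0,40],[0,0,0,-42,0,0,40],[0,0,0,-52,-0.5,0,40],[0,0,0,-59,-0.7,0,40],[0,0,0,-62,-0.7,0,40]]'; python3 -m jog '[[0,0,0,0,0,0,40],[0,0,0,0,0,0,40],[0,0,0,0,0,0,72],[0,0,0,0,0,0,72],[0,0,0,0,0,0,72],[0,0,0,0,0,-60,72],[0,0,0,0,0,-120,72],[0,0,0,0,0,-170,72]]'
python3 - <<'E'
from h import *
im=bot.snapshot("top")
for c in ("red","yellow","green","blue","orange"):
    for b in blobs(im,c):
        (x,y),r=cv2.minEnclosingCircle(b)
        if 160<y<225 and 200<x<420: print(c,(round(x),round(y)),ray("top",(x,y),44 if c!="orange" else 89).round(1))
go([411,-254,170],-.7)
E
```

```text
time: 4.5
position: [608.7, -47.4, 23.7]
ee_rot: [-2.237, -2.202, -0.008]
force: [0.3, 8.8, 6.8]
opening: 53.3
grip_force: 30.0
time: 5.5
position: [608.1, -50.7, 195.0]
ee_rot: [2.238, 2.203, 0.001]
force: [0.8, -0.1, 0.0]
opening: 72.1
grip_force: 0.0
yellow (276, 197) [607.1  65.9  44. ]
blue (249, 196) [608.7 119.   44. ]
shift [-205.4 -198.8   31.2] closing now -0.9 wz [np.float64(-0.1815704939600522)]
```

```bash
python3 -m jog '[[0,0,90,-205,-199,20,72],[0,0,90,-205,-199,20,72],[0,0,90,-205,-199,20,72],[0,0,90,-205,-199,20,72],[0,0,90,-205,-199,20,72],[0,0,90,-205,-199,20,72],[0,0,90,-205,-199,20,72],[0,0,90,-205,-199,20,72]]'
python3 -m jog '[[0,0,4.5,0,0,0,72],[0,0,4.5,0,0,0,72],[0,0,4.5,0,0,0,72]]'
python3 - <<'E'
from h import *
im=bot.snapshot("top")
for c in ("red","yellow","green","blue","orange"):
    for b in blobs(im,c,100):
        (x,y),r=cv2.minEnclosingCircle(b)
        if 160<y<225 and 200<x<440: print(c,(round(x),round(y)),ray("top",(x,y),44 if c!="orange" else 89).round(1))
go([411,-254,170],-90)
st=bot.get_state();w=bot.snapshot("wrist");cv2.imwrite("pics/w2.png",w[:,:,::-1])
g=cv2.cvtColor(w,cv2.COLOR_RGB2HSV);m=cv2.inRange(g,(0,0,0),(180,90,70))
for b in cv2.findContours(m,0,1)[0]:
    if 1500<cv2.contourArea(b)<15000:
        (x,y),r=cv2.minEnclosingCircle(b);print("dark",x,y,r,ray("wrist",(x,y),39,st).round(1))
E
```

```text
time: 6.55
position: [405.2, -252.5, 172.3]
ee_rot: [-3.14, -0.076, 0.001]
force: [1.3, 0.6, -0.3]
opening: 71.9
grip_force: 0.0
time: 6.92
position: [405.6, -252.2, 172.5]
ee_rot: [-3.141, 0.034, 0.001]
force: [0.1, -0.7, -0.7]
opening: 72.2
grip_force: 0.0
red (333, 199) [604.8 -47.5  44. ]
yellow (276, 197) [607.1  65.9  44. ]
green (361, 200) [ 605.4 -102.7   44. ]
blue (249, 196) [608.7 119.   44. ]
orange (383, 196) [ 605.5 -139.    89. ]
shift [5.4 1.6 2.6] closing now -91.3 wz [np.float64(-1.2664698583391782)]
dark 327.4867248535156 217.86712646484375 36.71061325073242 [ 415.3 -258.2   39. ]
dark 494.9244079589844 77.982421875 103.5160140991211 [ 512.3 -377.5   39. ]
```

View pics/w2.png

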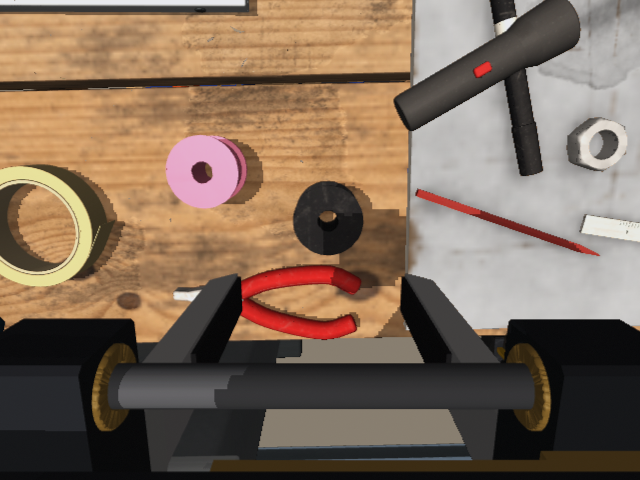

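The wrist view shows the solder reel at (328,218) with its hole centred there. The cutters lie below at row 266 and the pink reel at (205,171), and both are clear of the finger lanes.

```bash
python3 -m jog '[[0,0,0,8,5,40,76],[0,0,0,8.5,5,80,76],[0,0,0,8.5,5,120,76],[0,0,0,8.5,5,148,76],[0,0,0,8.5,5,155,76],[0,0,0,8.5,5,156,76],[0,0,0,8.5,5,156,76]]'; python3 -m jog '[[0,0,0,0,0,0,40],[0,0,0,0,0,0,40],[0,0,0,0,0,0,40],[0,0,0,0,0,0,40],[0,0,0,0,0,0,40],[0,0,0,0,0,-10,40],[0,0,0,0,0,-60,40],[0,0,0,0,0,-120,40]]'
python3 -c "
from h import *
go([609,9,140],-.7)"
```

```text
time: 7.9
position: [415.2, -258.4, 18.1]
ee_rot: [3.14, -0.036, 0.003]
force: [0.4, 0.6, 0.7]
opening: 75.5
grip_force: 0.0
time: 8.9
position: [412.8, -256.2, 136.6]
ee_rot: [-3.138, 0.036, 0.005]
force: [0.8, -0.5, -1.0]
opening: 53.2
grip_force: 30.0
shift [ 190.1 -269.7   -3.2] closing now -91.3 wz [np.float64(89.38088716400156)]
```

```bash
python3 -m jog '[[0,0,-90.6,190,-270,-4,40],[0,0,-90.6,190,-270,-4,40],[0,0,-90.6,190,-270,-4,40],[0,0,-90.6,190,-270,-4,40],[0,0,-90.6,190,-270,-4,40],[0,0,-90.6,190,-270,-4,40],[0,0,-90.6,190,-270,-4,40],[0,0,-90.6,190,-270,-4,40]]'
python3 -m jog '[[0,0,-5,0,0,0,40],[0,0,-5,0,0,0,40],[0,0,-5,0,0,0,40]]'
python3 - <<'E'
from h import *
go([609,9,140],-.7)
st=bot.get_state();print(st["position"],st["force"],st["opening"]);w=bot.snapshot("wrist");cv2.imwrite("pics/w3.png",w[:,:,::-1])
for c in ("red","yellow","green","blue"):
    for b in blobs(w,c,1000):
        (x,y),r=cv2.minEnclosingCircle(b);bb=cv2.boundingRect(b);print(c,(x,y),r,bb,ray("wrist",(x,y),44,st).round(1),"ytop",ray("wrist",(x,bb[1]),44,st)[1].round(1),"ybot",ray("wrist",(x,bb[1]+bb[3]),44,st)[1].round(1))
E
```

```text
time: 9.9
position: [609.9, 8.9, 140.2]
ee_rot: [-2.315, -2.123, 0.001]
force: [-0.2, -0.1, -1.0]
opening: 53.6
grip_force: 30.0
time: 10.28
position: [610.0, 8.1, 140.6]
ee_rot: [-2.23, -2.212, 0.001]
force: [0.2, 1.1, -1.0]
opening: 53.4
grip_force: 30.0
shift [ 0.9 -1.   0.6] closing now -0.4 wz [np.float64(0.2537381952069069)]
[610.04080903   8.13943091 140.56077728] [ 0.16355008  1.07285486 -0.98469285] 53.38211503519271
yellow (320.64984130859375, 153.05638122558594) 42.42169952392578 (280, 112, 83, 84) [610.2  66.6  44. ] ytop 91.9 ybot 38.9
blue (322.0, 63.0) 48.052154541015625 (279, 16, 88, 95) [611.4 120.7  44. ] ytop 147.0 ybot 92.5
```

View pics/w3.png

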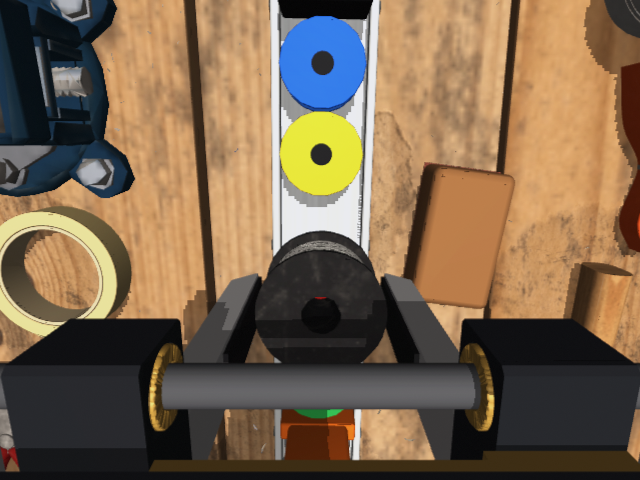

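Run:
```python
from h import *
st=bot.get_state();w=cv2.imread("pics/w3.png")[:,:,::-1]
print("reel",ray("wrist",(321,315),162,st), "edge top",ray("wrist",(320,258),162,st))
hs=cv2.cvtColor(np.ascontiguousarray(w),cv2.COLOR_RGB2HSV)
for r in(205,215,225):
    k=np.flatnonzero(hs[r,230:420,1]<40)+230
    print(r,k.min(),k.max(),[ray("wrist",(u,r),17,st)[:2].round(1) for u in(k.min(),k.max()+1)])
    print(cv2.cvtColor(np.ascontiguousarray(w),cv2.COLOR_RGB2GRAY)[r,265:380:1].tolist() if r==215 else "")
```

```text
reel [609.90637664   5.97920147 162.        ] edge top [609.70470753  29.94241865 162.        ]
205 272 369 [array([574.5,  29. ]), array([645.9,  28.4])]

215 272 369 [array([574.3,  21.6]), array([646.,  21.])]
[168, 172, 177, 183, 183, 180, 177, 186, 217, 232, 234, 235, 235, 229, 205, 117, 132, 222, 235, 235, 235, 235, 235, 235, 235, 235, 235, 235, 235, 235, 235, 235, 235, 235, 235, 235, 235, 235, 235, 235, 235, 234, 235, 235, 235, 235, 235, 235, 235, 235, 235, 235, 235, 235, 235, 235, 235, 235, 235, 235, 235, 235, 235, 234, 235, 235, 235, 235, 235, 235, 235, 235, 235, 235, 235, 235, 235, 235, 235, 235, 235, 235, 235, 235, 235, 235, 234, 234, 234, 234, 234, 235, 235, 198, 225, 163, 68, 155, 212, 232, 235, 235, 235, 231, 212, 172, 158, 164, 170, 166, 161, 168, 167, 168, 170]
225 273 368 [array([574.7,  14.1]), array([645.4,  13.6])]
```

Camera-relative alignment across the tray is within 0.3 mm. The view shows the held reel's hole at (321,315) and yellow at (321,153). I shift 2.5 mm along the row and lower.

```bash
python3 -m jog '[[0,0,0,2.5,0,40,40],[0,0,0,2.5,0,72,40],[0,0,0,2.5,0,80,40],[0,0,0,2.5,0,88,40],[0,0,0,2.5,0,96,40],[0,0,0,2.5,0,103,40],[0,0,0,2.5,0,109,40],[0,0,0,2.5,0,113,40]]'
```

```text
time: 11.32
position: [610.3, 10.7, 27.5]
ee_rot: [-2.229, -2.214, 0.0]
force: [-0.3, -0.8, -0.5]
opening: 53.4
grip_force: 30.0
```

```bash
python3 -m jog '[[0,0,0,0,0,2,40],[0,0,0,0,0,3.5,40],[0,0,0,0,0,4.5,40],[0,0,0,0,0,4.5,40]]'
```

```text
time: 11.82
position: [610.3, 10.6, 23.3]
ee_rot: [2.229, 2.214, 0.0]
force: [-0.1, -1.1, -0.2]
opening: 53.7
grip_force: 30.0
```

```bash
python3 -m jog '[[0,0,0,0,0,0.7,40],[0,0,0,0,0,1.2,40],[0,0,0,0,0,1.2,40]]'
```

```text
time: 12.2
position: [610.5, 10.6, 22.4]
ee_rot: [2.228, 2.214, 0.0]
force: [-0.0, -0.4, 1.3]
opening: 53.5
grip_force: 30.0
```

```bash
python3 -m jog '[[0,0,0,0,0,0,72],[0,0,0,0,0,0,72],[0,0,0,0,0,0,72],[0,0,0,0,0,-20,72],[0,0,0,0,0,-80,72],[0,0,0,-62,0,-130,72],[0,0,0,-124,0,-130,0],[0,0,0,-180,-2,-130,0]]'
python3 - <<'E'
from h import *
im=bot.snapshot("top")
for c in ("red","yellow","green","blue","orange"):
    for b in blobs(im,c,100):
        (x,y),r=cv2.minEnclosingCircle(b)
        if 160<y<225 and 200<x<440: print(c,(round(x),round(y)),ray("top",(x,y),44 if c!="orange" else 89).round(1))
go([608,-172,100],-.7)
st=bot.get_state();w=bot.snapshot("wrist")
for c in ("red","yellow","green","blue","orange"):
    for b in blobs(w,c,1000):
        (x,y),r=cv2.minEnclosingCircle(b);bb=cv2.boundingRect(b)
        if 250<x<400:print("w",c,bb,ray("wrist",(x,y),44 if c!="orange" else 89,st).round(1))
cv2.imwrite("pics/c4.png",np.hstack([w[::2,::2],cv2.resize(im[160:240,190:430],(480,240))])[:,:,::-1])
E
```

```text
time: 13.2
position: [609.0, -164.2, 155.9]
ee_rot: [2.223, 2.212, 0.004]
force: [0.8, 0.2, -0.8]
opening: 55.5
grip_force: 0.0
red (333, 199) [604.8 -47.5  44. ]
yellow (276, 197) [607.1  65.9  44. ]
green (361, 200) [ 604.1 -102.5   44. ]
blue (249, 196) [607.8 120.5  44. ]
shift [ 1.8 -0.3 55.4] closing now -0.7 wz [np.float64(0.017778603284213546)]
w red (277, 0, 85, 92) [608.7 -49.2  44. ]
w green (278, 91, 80, 82) [ 607.  -101.9   44. ]
w orange (276, 169, 82, 59) [ 606.1 -138.5   89. ]
```

View pics/c4.png

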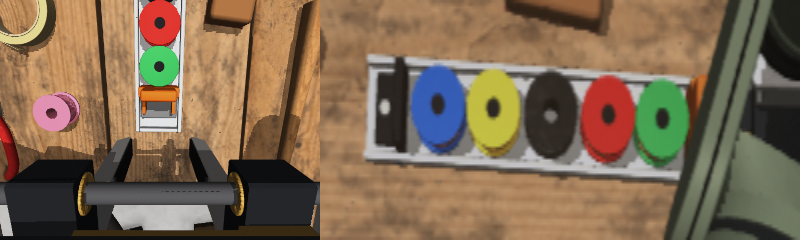

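The solder reel stands upright between yellow and red. In the right half of the picture the row reads blue, yellow, black, red, green. Now I lower the closed fingers behind the tab.

```bash
python3 -m jog '[[0,0,0,2,0,50,0],[0,0,0,2,0,90,0],[0,0,0,2,0,98,0],[0,0,0,2,0,98,0],[0,0,0,2,0,98,0]]'; python3 -m jog '[[0,0,0,3,0,0,0],[0,0,0,6,0,0,0],[0,0,0,9,0,0,0],[0,0,0,11,0,0,0],[0,0,0,13,0,0,0],[0,0,0,15,0,0,0],[0,0,0,17,0,0,0],[0,0,0,19,0,0,0]]'; python3 -m jog '[[0,0,0,1,0,0,0],[0,0,0,2,0,0,0],[0,0,0,3,0,0,0],[0,0,0,4,0,0,0]]'
```

```text
time: 13.92
position: [609.4, -160.8, 56.5]
ee_rot: [2.225, 2.212, 0.003]
force: [0.1, 0.3, 0.8]
opening: 0.7
grip_force: 0.0
time: 14.92
position: [608.2, -143.0, 54.6]
ee_rot: [2.227, 2.212, -0.002]
force: [-2.0, -6.7, 2.7]
opening: 0.6
grip_force: 3.3
time: 15.42
position: [608.3, -139.1, 54.6]
ee_rot: [2.227, 2.212, -0.001]
force: [-1.1, -6.2, 2.4]
opening: 0.6
grip_force: 3.2
```

```bash
python3 -m jog '[[0,0,0,1,0,0,0],[0,0,0,2,0,0,0],[0,0,0,3,0,0,0],[0,0,0,3,0,0,0]]'|egrep 'pos|force:'; python3 -m jog '[[0,0,0,1,0,0,0],[0,0,0,2,0,0,0],[0,0,0,2,0,0,0]]'|egrep 'pos|force:'
```

```text
position: [608.3, -137.4, 54.7]
force: [-0.1, -9.6, 1.5]
grip_force: 4.7
position: [608.3, -137.2, 54.7]
force: [-0.5, -13.5, 1.1]
grip_force: 6.7
```

The force climbs while the position stalls, so the row is solid. I add 1 mm and hold.

```bash
python3 -m jog '[[0,0,0,0.5,0,0,0],[0,0,0,1,0,0,0],[0,0,0,1,0,0,0],[0,0,0,1,0,0,0],[0,0,0,1,0,0,0]]'|egrep 'pos|force:'
python3 - <<'E'
from h import *
im=bot.snapshot("top")
for c in ("red","yellow","green","blue"):
    for b in blobs(im,c,100):
        (x,y),r=cv2.minEnclosingCircle(b)
        if 160<y<225 and 200<x<440: print(c,cv2.boundingRect(b),ray("top",(x,y),44).round(1))
E
```

```text
position: [608.3, -137.2, 54.7]
force: [-0.9, -15.2, 0.7]
grip_force: 7.8
red (313, 185, 27, 29) [605.6 -32.7  44. ]
yellow (259, 183, 27, 29) [606.9  73.9  44. ]
green (340, 187, 18, 24) [607.6 -84.3  44. ]
blue (232, 182, 27, 29) [608.4 127.2  44. ]
```

Pressed with 15 N at the wrist, about 12 N on the reel. Red and yellow have moved up to a closed-row distance. Now I back off and lift.

```bash
python3 -m jog '[[0,0,0,-3,0,0,0],[0,0,0,-8,0,0,0],[0,0,0,-20,0,0,0],[0,0,0,-20,0,-50,0],[0,0,0,-20,0,-100,0],[0,0,0,-20,-60,-120,0],[0,0,0,-20,-120,-120,0],[0,0,0,-20,-170,-120,0]]'; python3 -m jog '[[0,0,0,-60,-40,0,0],[0,0,0,-110,-40,0,0],[0,0,0,-110,-40,0,0]]'
python3 - <<'E'
from h import *
im=bot.snapshot("top");w=im[170:225,205:425]
for c in ("red","yellow","green","blue","orange"):
    for b in blobs(im,c,100):
        (x,y),r=cv2.minEnclosingCircle(b)
        if 160<y<225 and 200<x<440: print(c,cv2.boundingRect(b),ray("top",(x,y),44 if c!="orange" else 89).round(1))
s=bot.snapshot("side")[190:350,320:430]
cv2.imwrite("pics/end.png",np.hstack([cv2.resize(w,(550,400)),cv2.resize(s,(250,400))])[:,:,::-1])
E
```

```text
time: 17.98
position: [435.5, -149.5, 173.7]
ee_rot: [-2.227, -2.214, -0.001]
force: [1.1, -0.8, -0.3]
opening: 0.6
grip_force: 0.0
time: 18.35
position: [396.1, -262.8, 174.1]
ee_rot: [2.234, 2.208, 0.0]
force: [-0.1, 0.5, -1.2]
opening: 0.5
grip_force: 0.0
red (313, 185, 27, 29) [605.5 -33.   44. ]
yellow (259, 183, 27, 29) [606.9  73.9  44. ]
green (340, 187, 27, 25) [605.5 -87.3  44. ]
blue (232, 182, 27, 29) [608.8 126.6  44. ]
orange (366, 184, 21, 23) [ 606.1 -124.6   89. ]
```

View pics/end.png

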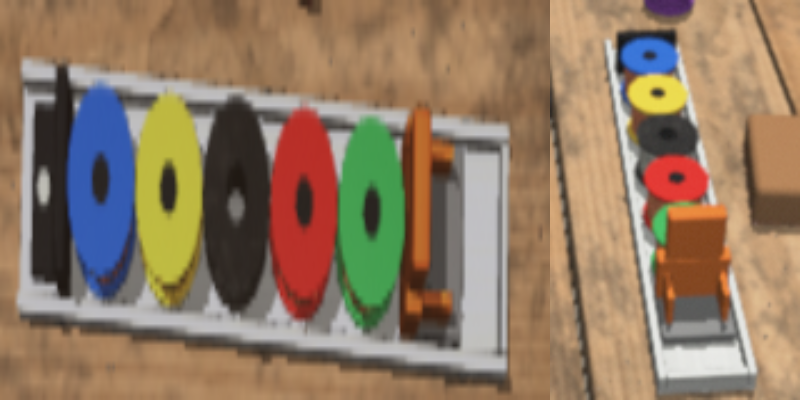

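The five reels stand closed up between the black stop on the left and the orange plate on the right, and the robot is clear. I hand it in.

```bash
python3 -c "
from rig import bot
print(bot.sign_off())"
```

```text
the job is handed in; nothing more can be done
None
```

The job is handed in: the solder reel stands between red and yellow, the orange plate was pressed until the row went solid (15 N at the wrist, about 12 N estimated on the reel), and the arm was backed clear; the hand-in returned no verdict.

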